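# Clamp the notch cutter in the setting stand's lever chuck

### The job

Set the tool-setting stand up with the notch cutter: first move the stray carton that blocks the chuck's lever onto the green belt, upright and clear of the carton already there, and stand the notch cutter (the one with the wide flat-topped drum head) from the rack shank down in the open three-jaw chuck. Only when both are in place, swing the lever clockwise until the jaws have closed firmly on the shank and hold the cutter straight and centred, then let go of it. Leave the other two cutters in the rack, and the carton that was already on the belt, where they are.

Things in the scene. Friction and masses are not known exactly. Their poses are not given: they have to be found in the camera images.
- stand: Steel tool-setting stand fixed to the table. Origin on the chuck's axis at table height, z up; its yaw varies. Round base 120 mm across, 12 mm thick, with an upright three-jaw lever chuck: body 104 mm across, flat face at height 58 mm, round it a ribbed cam ring (the sleeve), 116 mm across, at heights 28 to 50 mm.
- column_top (a point): Top of the stand's fixed gauge column, 207 mm above the table. The column is 20 mm across and stands 105 mm from the chuck's axis, 25 degrees from the stand's +x towards its +y; at heights 139 to 197 mm it carries a carriage and dial reaching 18 mm towards the chuck, 33 mm outward and 26 mm to the sides.
- chuck_seat (a point): Point on the chuck's axis on the flat floor of its bore, 22 mm above the table: the foot of the cutter stands here. The bore is 48 mm across below the jaws; above it, heights 58 to 84 mm, the three jaws leave a round opening of radius 18.5 mm minus 4 mm per rad of sleeve.
- sleeve (a joint): Turn of the cam ring with its lever, rad: 0 = jaws open; grows clockwise seen from above, closing the three jaws together by 4 mm of radius per rad; end stop 2.7; starts at 0 to 0.5. The lever points (-40 degrees minus this angle) from the stand's +x. The jaws meet the cutter's shank near 2.1; pressed on, the lever winds up springily to about 2.3 to 2.45, and springs back to about 2.2 when let go.
- grip_mid (a point): Middle of the upright black grip on the lever's end: 125 mm from the chuck's axis, 85 mm above the table. The grip is round, 24 mm across, heights 46 to 106 mm, and spins freely about its own vertical axis, so a gripper holding it need not turn. The lever drags with 0.6 N m (5 N here) and stays where left; pressed on to 10 to 16 N here the chuck clamps and its friction keeps the jaws tight.
- lever_mid (a point): Point on the middle of the lever bar, 90 mm from the chuck's axis. The lever is a flat steel bar 16 mm wide, at heights 33 to 44 mm, running out radially to the grip; it strikes anything taller than 33 mm that stands within 137 mm of the chuck's axis on its way.
- jaw_a: Steel chuck jaw, 16 mm wide, inner end from height 58 to 84 mm, outer part to 71 mm. Origin at height 58 mm, on the chuck's axis when open, moving with the jaw; the jaw lies 18.5 to 52.5 mm out along its own +x, 60 degrees from the stand's +x towards its +y.
- jaw_b: Like jaw_a, at 180 degrees.
- jaw_c: Like jaw_a, at -60 degrees.
- cutter: Notch cutter, steel, 102 mm tall, about 0.4 kg: plain shank 20 mm across and 70 mm long with a flat foot, then a flat-topped drum head 36 mm across and 32 mm high. Origin at the centre of the foot, z along the shank to the head. Starts upright in one of the rack's three holes, its foot 14 mm above the table.
- drill: Bystander in the rack: hollow board drill, steel, 135 mm tall: shank 20 mm across, 70 mm long, then a collar 25 mm across and a slim tube 14 mm across. Origin at its foot.
- countersink: Bystander in the rack: countersink, steel, 104 mm tall: shank 20 mm across, 70 mm long, then a head 36 mm across that tapers to a point. Origin at its foot.
- rack: Wooden rack block fixed to the table, 200 mm (its x) by 64 mm (its y), 44 mm high. Origin under its centre. Three holes 24 mm across and 30 mm deep along its x at -65, 0 and +65 mm; which cutter stands in which hole varies.
- carton: The stray carton: open-topped stiff grey board tray, white inside, 110 mm (its x) by 62 mm (its y), 45 mm high, walls 4 mm, about 90 g. Origin under its centre, z up. Starts upright on the table in front of the chuck, in the lever's way.
- belt: Green perforated belt fixed along the right side of the table, 1180 mm (x) by 260 mm (y), its top 12 mm above the table. Origin at table height under its centre, axes as the world's.
- carton_line: Bystander: a carton like the stray one, standing on the belt on a white paper blank. Origin under its centre. The rest of the belt is free.
Not all that is in view belongs to the job. There is more than one size of the stand; the job needs the smaller.

How it is judged:
On the way:
1. the stray carton stands upright on the belt and the notch cutter stands shank down in the chuck, both let go, with the jaws still open (sleeve below 1.2 rad) (y of carton in the frame of belt between -0.12 and 0.12 m and x of carton in the frame of belt between -0.58 and 0.58 m and z of carton in the frame of belt between 0.006 and 0.018 m and angle between carton's own z axis and vertical below 0.1 rad and contact force between the fingers and carton below 0.3 N and horizontal distance between cutter and chuck_seat below 0.011 m and z of cutter in the frame of chuck_seat between -0.004 and 0.005 m and angle between cutter's own z axis and vertical below 0.15 rad and contact force between the fingers and cutter below 0.3 N and value of joint sleeve below 1.2 rad), for 0.2 s.
At the end, for the whole second after the job is handed in: The cutter stands on the bore's floor (5 mm), within 3 mm of the chuck's axis and 0.04 rad of vertical, each jaw pressing it with over 5 N, sleeve past 1.8 rad; the stray carton stands at rest on the belt's top, centre within 120 mm of its middle line, upright within 0.1 rad (y of carton in the frame of belt between -0.12 and 0.12 m and x of carton in the frame of belt between -0.58 and 0.58 m and z of carton in the frame of belt between 0.006 and 0.018 m and angle between carton's own z axis and vertical below 0.1 rad and contact force between the fingers and carton below 0.3 N and horizontal distance between cutter and chuck_seat below 0.003 m and z of cutter in the frame of chuck_seat between -0.004 and 0.005 m and angle between cutter's own z axis and vertical below 0.04 rad and contact force between cutter and jaw_a above 5 N and contact force between cutter and jaw_b above 5 N and contact force between cutter and jaw_c above 5 N and value of joint sleeve above 1.8 rad and linear speed of each of cutter, carton below 0.01 m/s); the robot touches nothing.
It fails at once if one of the other two cutters is moved more than 20 mm (distance of any of drill, countersink from where it was at the start of the episode above 0.02 m).
It fails at once if the carton that stood on the belt is moved more than 20 mm (distance of carton_line from where it was at the start of the episode above 0.02 m).
It also fails if it takes over 72 s, if anything falls off the work surface, if the arm or the gripper's body presses on something with over 40 N, if the wrist force passes 120 N, or if a joint passes its speed limit or range.

### The arm

A 6-joint arm with a two-finger parallel gripper is mounted at the origin on the work surface. World frame = base frame: x ahead of the robot, y to its left, z up, the work surface at z = 0. Lengths are in m, angles in rad, forces in N, time in s.
With the tool pointing down it reaches from about 0.25 to 0.775 m from the base axis. Payload 4 kg.
Tool frame: the origin (TCP) lies on the centre line of the jaws, within the pads' length; the fingertips stand robot.tips_ahead ahead of it and the grasp point (between the pads) lies 8 mm behind it (robot.tips_ahead is the distance from the TCP to the fingertips, in m); z points along the fingers, y is the line along which they close (so a half turn about z gives the same grasp; the last joint's range is limited). The gripper opens to 94 mm and grips with 3 to 60 N. Pads are 16 mm wide; open, the fingers measure 119 mm over their backs; the gripper's body (75 mm by 177 mm) begins 78 mm behind the grasp point.
Start: joints at [-1.379, 0.087, 1.371, -0, 1.684, -0.103], TCP at [0.16, -0.526, 0.217] pointing down, gripper open.
Joint ranges: [-3.1, 3.1], [-0.76, 2.03], [0.27, 2.55], [-1.08, 4.22], [0.17, 2.65], [-2.57, 2.57]. Speed limits (rad/s): [2.79, 2.79, 3.14, 3.14, 3.14, 3.14].

### API

Orientations are given as [roll, pitch, yaw] about the fixed x, y, z axes, in that order (R = Rz(yaw) Ry(pitch) Rx(roll)).
In Python, from bench import robot, snapshot, close_job, spotter gives the robot as it stands. The module is installed in compiled form; this text tells all that it offers.
- The arm moves only by the tool servo_tool, never from a script. Its argument "commands" is one flat list of numbers, 7 for each row, row after row: the shift along the tool's x, y, z in m, then the turn, a rotation vector about the tool's x, y, z in degrees, then the finger opening in m, from 0 to 0.094. In form: [x, y, z, ax, ay, az, grip, x, y, z, ax, ay, az, grip, ...]. A call has 1 to 10 rows; each row is the pose to reach, as a shift and turn from the pose commanded when the call began, along the tool's axes at that moment; what a row does not reach only later rows make up. A row lasts 1/8 s, in which the tool goes at most 62.5 mm and 10.7 degrees, less where a joint would pass 70% of its speed; a pose out of reach is approached as far as the arm can. A call with a gripper value outside its range is refused whole. The fingers move at their own pace and stop on an object; the grip force is fixed at half the most. Time passes only in rows, so rows that repeat a pose let the fingers close. It gives the time, the measured TCP pose, the force, the opening and the grip force at its end, in the units of the state.
- robot.get_obs(): the state, without advancing time (a new reading comes with each control period).
- snapshot(name): name is "scene" or "top" or "wrist"; returns a dict with "img" (384x512x3 uint8, blue, green, red), "camera_matrix" (3x3 intrinsics, pixels), "extrinsics" (4x4, takes a point from camera to world coordinates); the wrist camera has in their place "hand_eye" (4x4, takes a point from camera to tool coordinates, whose origin is the TCP and whose axes are the flange's). Camera axes: x right, y down, z forward; pixel columns grow to the right and rows downward; lengths in m; the calibration is good to about 2 mm. A picture is of the moment at which its call begins: read the wrist's pose just before it. There is no depth.
- close_job(): hands the job in; it is judged then, once.
Trained networks look in a picture, given as the dict that the camera call returned (one of the last four; its "shot" number tells which), for a name from the list of things; names that differ only in an ending like _2 or _b are one class to them, and where a whole thing is asked for, a point or a joint stands for the part that bears it (a point fixed in the world has none). Each returns a list of dicts, best first, with "conf" (0 to 1); they miss things now and then, are a little off and sometimes report something else, mostly with a low value. They report only what shows in the picture. A call takes as long as a camera call. They do not tell look-alikes from the thing itself.
- spotter.trace(name, picture): "region" (384x512 bool, what is visible of it) and "box" ([left, top, width, height] in pixels, round what is visible of it).
The state is a dict: "time": time; "joint_positions": joint angles; "qvel": joint speeds; "joint_torque": joint torques, N m; "tool_pos": TCP position; "ee_rot": TCP orientation; "wrist_force": force on the tool from outside, world axes, zero at the start; "wrist_torque": the same for the moment, N m; "width": finger opening in m; "finger_force": force on a finger pad.
Only numpy, scipy, OpenCV 4.12 (cv2) and the standard library are available. Lean on these libraries where they do the work, as an engineer would, in place of code of your own. Each camera call takes 0.05 s, during which the arm holds its last target. There are 200 camera calls.

## Working session

There is one attempt and no reset: what is moved stays moved. The work goes in short steps, Python scripts to look and compute and a tool call to move; the robot and the scene stay as the last step left them, time stands still between calls to the robot, and variables do not carry over. Pictures are saved under pics/ and viewed, at most 10 in all, crops included, and the job is handed in when it is done.

Besides the shell and the picture viewer there is one more tool, called after "Emit:" as name(argument=value, ...), one argument or row to a line, values as JSON. servo_tool: Moves the arm, as the interface text tells. Its arguments: {"type":"object","properties":{"commands":{"type":"array","items":{"type":"number"}}},"required":["commands"]}

```bash
mkdir -p pics; cat > h.py <<'E'
import numpy as np, cv2
from bench import robot, snapshot, close_job, spotter
from scipy.spatial.transform import Rotation as R
np.set_printoptions(precision=4,suppress=True)
def pose():
    o=robot.get_obs(); T=np.eye(4); T[:3,3]=o["tool_pos"]; T[:3,:3]=R.from_euler('xyz',o["ee_rot"]).as_matrix(); return T,o
def cam(name):
    T,o=pose(); p=snapshot(name)
    E=p["extrinsics"] if "extrinsics" in p else T@p["hand_eye"]
    return p,np.array(p["camera_matrix"]),np.array(E)
def hit(K,E,uv,z):
    d=E[:3,:3]@np.linalg.inv(K)@np.array([uv[0],uv[1],1.]); return E[:3,3]+d*(z-E[2,3])/d[2]
def proj(K,E,P):
    c=np.linalg.inv(E)@np.r_[P,1]; q=K@c[:3]; return q[:2]/q[2]
def cen(r): 
    m=cv2.moments(r.astype(np.uint8),True); return np.array([m['m10']/m['m00'],m['m01']/m['m00']])
E
cat > a.py <<'E'
from h import *
print(robot.get_obs(), robot.tips_ahead)
ims=[]
for n in ("scene","top"):
    p,K,E=cam(n); im=p["img"].copy(); print(n,K.tolist(),E.round(3).tolist())
    for t in ("stand","cutter","drill","countersink","rack","carton","carton_line","grip_mid","lever_mid","jaw_a","belt","column_top"):
        for r in spotter.trace(t,p)[:4]:
            c=cen(r["region"]); print(n,t,round(r["conf"],2),r["box"],c, hit(K,E,c,0.05)[:2])
            if r["conf"]>.3:
                x,y,w,h=map(int,r["box"]);cv2.rectangle(im,(x,y),(x+w,y+h),(0,0,255),1);cv2.putText(im,t[:6],(x,y-2),0,.35,(255,0,0),1)
    cv2.imwrite(f"pics/{n}0.png",p["img"]); ims.append(im)
E
python3 a.py
```

```text
{'time': 0.0, 'joint_positions': array([-1.3791,  0.0879,  1.3722, -0.    ,  1.6836, -0.1031]), 'qvel': array([ 0.0015,  0.001 ,  0.    , -0.0005,  0.0014, -0.0001]), 'joint_torque': array([ -0.0011, -34.0182, -30.2429,   0.0715,   0.0331,  -0.0002]), 'tool_pos': array([ 0.1597, -0.5258,  0.2153]), 'ee_rot': array([-3.1394, -0.0002,  0.2948]), 'wrist_force': array([ 0.5433, -0.6714, -0.0928]), 'wrist_torque': array([ 0.0306, -0.0191, -0.0302]), 'finger_force': 0.0, 'width': 0.0941677396730992} 0.011
scene [[422.54208809781403, 0.0, 255.8203405104433], [0.0, 422.54208809781403, 185.8615631304043], [0.0, 0.0, 1.0]] [[0.687, 0.619, -0.38, 0.971], [0.727, -0.581, 0.367, -0.405], [0.006, -0.528, -0.849, 1.125], [0.0, 0.0, 0.0, 1.0]]
scene stand 0.58 [361.6, 111.4, 115.7, 84.1] [411.6244 151.1646] [0.7334 0.5078]
scene stand 0.56 [255.0, 185.3, 77.0, 70.8] [289.9811 217.2768] [0.634  0.0578]
scene cutter 0.51 [317.6, 120.1, 10.4, 25.2] [320.9143 132.3143] [0.4858 0.3547]
scene drill 0.45 [298.9, 108.8, 7.6, 28.0] [302.8971 123.9257] [0.4215 0.3377]
scene rack 0.93 [269.3, 116.5, 62.3, 45.9
[... 2480 characters left out ...]
7 [106.7, 108.9, 61.5, 69.1] [145.9707 142.9138] [0.7155 0.4086]
top lever_mid 0.83 [236.6, 155.5, 59.2, 40.0] [272.2278 170.7848] [ 0.6332 -0.0011]
top jaw_a 0.66 [104.6, 136.1, 9.4, 12.4] [110.7417 144.375 ] [0.7084 0.5225]
top jaw_a 0.61 [114.0, 162.0, 13.4, 16.1] [120.0129 168.0452] [0.632  0.4891]
top jaw_a 0.61 [124.5, 138.6, 19.6, 14.9] [135.0294 147.7471] [0.699  0.4434]
top jaw_a 0.53 [256.8, 187.8, 7.2, 8.9] [258.4576 191.6102] [0.5652 0.0416]
top belt 0.68 [345.4, 82.6, 92.4, 285.3] [392.378  226.6138] [ 0.4626 -0.3863]
top column_top 0.93 [226.9, 133.0, 63.2, 68.5] [255.3036 172.4224] [0.6268 0.0531]
top column_top 0.91 [82.8, 84.1, 82.3, 98.3] [122.1603 137.7141] [0.7309 0.4864]
```

```bash
python3 - <<'E'
import cv2,numpy as np
a=cv2.imread("pics/top0.png")[70:290,60:320]; b=cv2.imread("pics/scene0.png")[90:270,190:490]
cv2.imwrite("pics/t1.png",cv2.resize(a,None,fx=2.7,fy=2.7,interpolation=cv2.INTER_CUBIC))
cv2.imwrite("pics/s1.png",cv2.resize(b,None,fx=2.6,fy=2.6,interpolation=cv2.INTER_CUBIC))
E
```

```text
(no output)
```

View pics/t1.png

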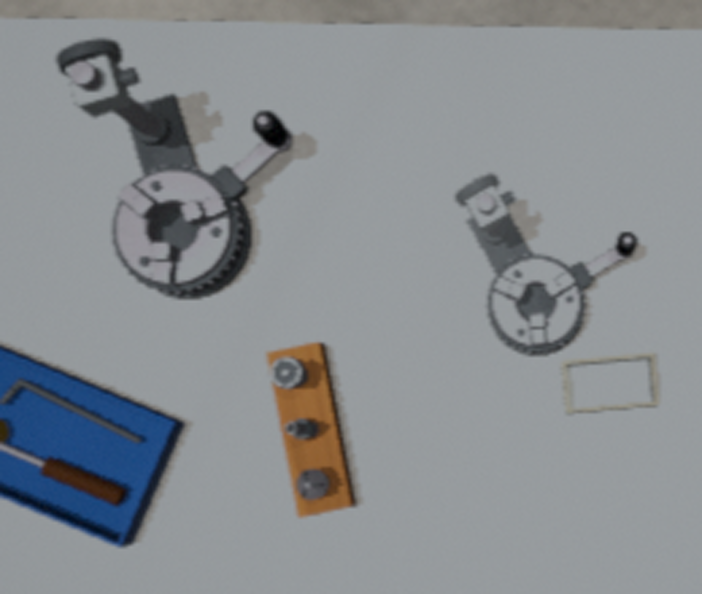

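View pics/s1.png

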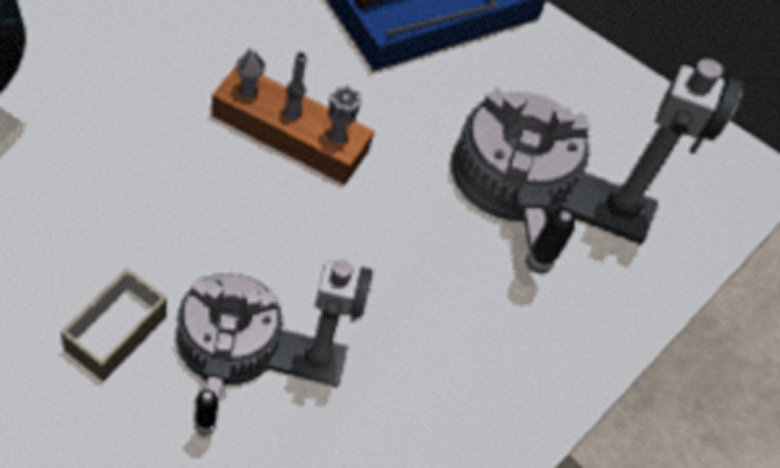

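The top crop shows the small stand's chuck at crop (537,300), its gauge column at (487,203) and grip at (628,240). The stray carton is at (610,384). The notch cutter is the drum-headed one at (290,372), in the rack's far hole; the drill (302,428) and countersink (313,485) are the others, which the scene view confirms. The stand at upper left is the larger decoy.

```bash
python3 - <<'E'
from h import *
p,K,E=cam("top")
px=lambda x,y:(60+x/2.7,70+y/2.7)
for n,c,z in (("chuck",(537,300),.058),("col",(487,203),.207),("grip",(628,240),.106),("cutter",(290,372),.116),("drill",(302,425),.149),("cs",(313,485),.11)): print(n,hit(K,E,px(*c),z))
for c in ((563,364),(655,355),(658,405),(567,412)): print("rim",hit(K,E,px(*c),.045))
for t in ("carton","carton_line","rack"):
    r=spotter.trace(t,p)[0]; z=.057 if t=="carton_line" else .045
    b=cv2.boxPoints(cv2.minAreaRect(np.argwhere(r["region"])[:,::-1].astype(np.float32)))
    print(t,r["conf"],np.array([hit(K,E,q,z)[:2] for q in b]).tolist())
b=spotter.trace("belt",p)[0]["box"]; print("belt",hit(K,E,b[:2],.012),hit(K,E,(b[0]+b[2],b[1]+b[3]),.012))
print(pose()[0])
# wrist camera geometry
w=snapshot("wrist"); print(w["hand_eye"],w["camera_matrix"])
E
```

```text
chuck [0.5982 0.0408 0.058 ]
col [0.6858 0.0941 0.207 ]
grip [ 0.6644 -0.0631  0.106 ]
cutter [0.5039 0.3182 0.116 ]
drill [0.4438 0.296  0.149 ]
cs [0.3767 0.2887 0.11  ]
rim [0.5239 0.0085 0.045 ]
rim [ 0.5369 -0.1004  0.045 ]
rim [ 0.4777 -0.1049  0.045 ]
rim [0.4671 0.0026 0.045 ]
carton 0.59 [[0.528660216020264, 0.013966248342289218], [0.540984437181812, -0.09559040869868814], [0.4781614711675503, -0.10229835267910575], [0.46586664905745506, 0.006927442681356246]]
carton_line 0.68 [[0.6232059253826632, -0.3288414012309706], [0.6367424445515151, -0.44924343511862164], [0.5725247675971535, -0.4549739688763276], [0.5590213056897769, -0.33494457299988123]]
rack 0.61 [[0.5318315156297668, 0.3637821753878292], [0.5459117377943108, 0.29301441156816266], [0.3505855927736785, 0.2517271375682891], [0.3366791165677637, 0.3218333574421335]]
belt [ 0.929  -0.2469  0.012 ] [ 0.0158 -0.535   0.012 ]
[[ 0.9568  0.2906  0.      0.1598]
 [ 0.2906 -0.9568 -0.     -0.5263]
 [ 0.      0.0001 -1.      0.2165]
 [ 0.      0.      0.      1.    ]]
[[ 0.0003 -0.959  -0.2835  0.0817]
 [ 1.      0.      0.0011  0.0014]
 [-0.001  -0.2835  0.959  -0.1682]
 [ 0.      0.      0.      1.    ]] [[295.2344   0.     253.9743]
 [  0.     295.2344 192.5486]
 [  0.       0.       1.    ]]
```

```bash
cat >> h.py <<'E'
def mv(x,y,z,ya,ref=None):
    """row from measured pose to world target; ya = world angle (deg) of tool y, mod 180"""
    T,o=pose()
    if ref is not None: T=ref
    d=T[:3,:3].T@(np.array([x,y,z])-T[:3,3])
    cur=np.degrees(np.arctan2(T[1,1],T[0,1])); a=(ya-cur+90)%180-90
    tilt=T[:3,2]
    print("row",(d*1000).round(1),"az",round(-a,2),"| pos",T[:3,3],"yang",round(cur,2),"ztool",tilt,"q6",o["joint_positions"][5].round(2),"t",round(float(o["time"]),2),"F",o["wrist_force"].round(1),"w",round(float(o["width"]),4))
E
python3 -c "
from h import *
mv(.5025,-.0445,.2165,6.4)"
```

```text
row [ 467.9 -361.4   -0. ] az -79.51 | pos [ 0.1598 -0.5263  0.2165] yang -73.11 ztool [-0.     -0.0001 -1.    ] q6 -0.1 t 1.6 F [-0.3 -0.3  1.5] w 0.0944
```

Emit:
servo_tool(
  commands=[0.06,-0.046,0,0,0,-10,0.094,0.12,-0.092,0,0,0,-20,0.094,0.17,-0.135,0,0,0,-30,0.094,0.22,-0.17,0,0,0,-40,0.094,0.27,-0.21,0,0,0,-50,0.094,0.32,-0.25,0,0,0,-60,0.094,0.37,-0.29,0,0,0,-70,0.094,0.42,-0.325,0,0,0,-79.5,0.094,0.468,-0.361,0,0,0,-79.5,0.094,0.468,-0.361,0,0,0,-79.5,0.094],
)

```text
time: 2.85
tool_pos: [0.5039, -0.042, 0.2163]
ee_rot: [3.141, -0.0, 1.686]
wrist_force: [-0.3, -0.2, 0.4]
width: 0.0941
finger_force: 0.0
```

```bash
cat > w.py <<'E'
from h import *
import sys
p,K,E=cam("wrist"); cv2.imwrite(f"pics/{sys.argv[1]}.png",p["img"])
mv(.5025,-.0445,.027,6.4)
for t,z in (("carton",.045),("stand",.058),("jaw_a",.071)):
    for r in spotter.trace(t,p)[:4]:
        b=cv2.boxPoints(cv2.minAreaRect(np.argwhere(r["region"])[:,::-1].astype(np.float32)))
        print(t,round(r["conf"],2),r["box"],cen(r["region"]),np.array([hit(K,E,q,z)[:2] for q in b]).round(4).tolist())
E
python3 w.py w1
```

```text
row [ -4.4  -3.3 189.1] az 0.29 | pos [ 0.5051 -0.0403  0.2161] yang 6.69 ztool [ 0.0012  0.0027 -1.    ] q6 -0.31 t 2.9 F [0.5 1.4 0.1] w 0.0947
carton 0.67 [226.4, 130.6, 55.0, 95.6] [253.8455 176.3382] [[0.4667, 0.0071], [0.5273, 0.0142], [0.5431, -0.0966], [0.4767, -0.1043]]
stand 0.75 [290.1, 34.0, 221.9, 204.7] [377.5341 108.9921] [[0.5038, 0.0032], [0.6, 0.1895], [0.7708, 0.1237], [0.6984, -0.0956]]
stand 0.44 [225.3, 129.8, 56.3, 93.6] [253.648  176.4127] [[0.4677, 0.0084], [0.5271, 0.0152], [0.5424, -0.0913], [0.4774, -0.0988]]
jaw_a 0.76 [300.2, 101.9, 42.6, 20.9] [320.5306 111.6709] [[0.5408, 0.047], [0.5812, 0.0517], [0.5851, 0.0323], [0.544, 0.0275]]
jaw_a 0.7 [351.7, 122.0, 25.6, 40.1] [365.1313 140.4129] [[0.5929, 0.0244], [0.6146, 0.0389], [0.6381, 0.0096], [0.6159, -0.0057]]
jaw_a 0.68 [225.3, 128.3, 56.8, 100.6] [253.9312 176.0636] [[0.4688, 0.0096], [0.5258, 0.0162], [0.5406, -0.0873], [0.4781, -0.0946]]
jaw_a 0.63 [352.2, 62.7, 39.5, 36.8] [371.5833  83.1053] [[0.59, 0.0612], [0.6053, 0.0944], [0.6279, 0.0848], [0.6131, 0.0508]]
```

View pics/w1.png

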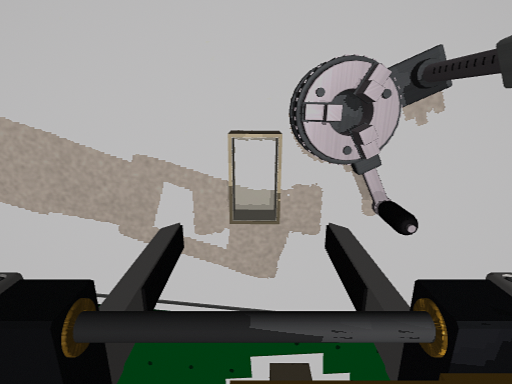

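The wrist view shows the carton at (230–281, 130–225), between the open fingers, and the chuck at about (350,108) with its lever to the lower right, clear of the fingers.

Emit:
servo_tool(
  commands=[-0.004,-0.002,0.05,0,0,0,0.094,-0.004,-0.002,0.1,0,0,0,0.094,-0.004,-0.002,0.15,0,0,0,0.094,-0.004,-0.002,0.18,0,0,0,0.094,-0.004,-0.002,0.189,0,0,0,0.094,-0.004,-0.002,0.189,0,0,0,0.05,-0.004,-0.002,0.189,0,0,0,0.05,-0.004,-0.002,0.189,0,0,0,0.05,-0.004,-0.002,0.189,0,0,0,0.05],
)

```text
time: 4.18
tool_pos: [0.5024, -0.0493, 0.0289]
ee_rot: [3.139, 0.001, 1.682]
wrist_force: [0.1, -0.4, 3.1]
width: 0.0618
finger_force: 30.0
```

```bash
python3 -c "
from h import *
mv(.30,-.385,.17,-60)
mv(.30,-.385,.17,-45)
print(robot.get_obs()['finger_force'],robot.get_obs()['joint_positions'])"
```

```text
row [-311.2 -238.1 -141.5] az 66.4 | pos [ 0.5024 -0.0493  0.0289] yang 6.4 ztool [ 0.003  -0.0007 -1.    ] q6 -0.32 t 4.17 F [ 0.1 -0.4  3.1] w 0.0618
row [-311.2 -238.1 -141.5] az 51.4 | pos [ 0.5024 -0.0493  0.0289] yang 6.4 ztool [ 0.003  -0.0007 -1.    ] q6 -0.32 t 4.17 F [ 0.1 -0.4  3.1] w 0.0618
29.999307096004486 [-0.2101  0.1024  1.7392 -0.      1.2969 -0.3218]
```

Emit:
servo_tool(
  commands=[0,0,-0.04,0,0,0,0.05,-0.02,-0.015,-0.09,0,0,0,0.05,-0.065,-0.05,-0.1,0,0,7,0.05,-0.11,-0.085,-0.1,0,0,14,0.05,-0.155,-0.12,-0.1,0,0,21,0.05,-0.2,-0.155,-0.1,0,0,28,0.05,-0.245,-0.19,-0.1,0,0,35,0.05,-0.285,-0.22,-0.1,0,0,40,0.05,-0.311,-0.238,-0.09,0,0,40,0.05,-0.311,-0.238,-0.07,0,0,40,0.05],
)

```text
time: 5.42
tool_pos: [0.2984, -0.3872, 0.0981]
ee_rot: [3.139, 0.002, 0.981]
wrist_force: [0.2, 0.4, -0.9]
width: 0.0624
finger_force: 30.0
```

```bash
python3 -c "
from h import *
mv(.30,-.385,.042,-33.6)
print(robot.get_obs()['finger_force'])"
```

```text
row [ 2.9 -0.  56.1] az -0.21 | pos [ 0.2984 -0.3872  0.0981] yang -33.81 ztool [ 0.0009 -0.0027 -1.    ] q6 -0.44 t 5.42 F [ 0.2  0.4 -0.9] w 0.0624
29.99517649412155
```

Emit:
servo_tool(
  commands=[0,0,0.03,0,0,0,0.05,0,0,0.05,0,0,0,0.05,0,0,0.056,0,0,0,0.05,0,0,0.057,0,0,0,0.05,0,0,0.057,0,0,0,0.094,0,0,0.057,0,0,0,0.094,0,0,0.057,0,0,0,0.094,0,0,0.01,0,0,0,0.094,0,0,-0.05,0,0,0,0.094,0,0,-0.11,0,0,0,0.094],
)

```text
time: 6.68
tool_pos: [0.2991, -0.3844, 0.2091]
ee_rot: [-3.141, -0.0, 0.984]
wrist_force: [0.1, -0.5, 0.6]
width: 0.0939
finger_force: 0.0
```

```bash
python3 - <<'E'
from h import *
p,K,E=cam("top")
for r in spotter.trace("carton",p)[:3]: print(r["conf"],r["box"],hit(K,E,cen(r["region"]),.045))
mv(.5039,.3182,.24,100)
p,K,E=cam("wrist"); cv2.imwrite("pics/w2.png",p["img"])
for r in spotter.trace("carton",p)[:2]: print(r["conf"],r["box"],hit(K,E,cen(r["region"]),.045))
E
```

```text
0.74 [369.8, 261.2, 40.7, 33.3] [ 0.3055 -0.3752  0.045 ]
0.52 [240.2, 160.9, 53.3, 38.6] [0.6132 0.0053 0.045 ]
row [ 700.  -221.8  -31.8] az 46.4 | pos [ 0.3013 -0.388   0.2163] yang -33.6 ztool [ 0.0084 -0.0139 -0.9999] q6 -0.44 t 6.78 F [-0.4 -0.8  0.2] w 0.0942
0.71 [220.8, 122.1, 56.2, 100.8] [ 0.3023 -0.3804  0.045 ]
```

Emit:
servo_tool(
  commands=[0.05,-0.016,-0.01,0,0,-10,0.094,0.105,-0.033,-0.02,0,0,-20,0.094,0.16,-0.051,-0.03,0,0,-30,0.094,0.215,-0.068,-0.03,0,0,-40,0.094,0.27,-0.086,-0.03,0,0,-50,0.094,0.325,-0.103,-0.03,0,0,-60,0.094,0.38,-0.12,-0.03,0,0,-70,0.094,0.435,-0.138,-0.03,0,0,-80,0.094,0.49,-0.155,-0.03,0,0,-90,0.094,0.545,-0.173,-0.03,0,0,-100,0.094],
)

```text
time: 8.12
tool_pos: [0.4561, 0.1667, 0.2348]
ee_rot: [-3.139, -0.003, 2.736]
wrist_force: [-0.3, -0.2, -0.6]
width: 0.0942
finger_force: 0.0
```

```bash
python3 -c "
from h import *
mv(.505,.32,.24,102)"
```

```text
row [ 15.6 160.1  -5.6] az -35.26 | pos [0.4561 0.1667 0.2348] yang 66.74 ztool [-0.0041 -0.0014 -1.    ] q6 -0.93 t 8.12 F [-0.3 -0.2 -0.6] w 0.0942
```

Emit:
servo_tool(
  commands=[0.004,0.04,-0.005,0,0,-9,0.094,0.008,0.08,-0.005,0,0,-18,0.094,0.012,0.12,-0.005,0,0,-27,0.094,0.016,0.16,-0.005,0,0,-35.3,0.094,0.016,0.16,-0.005,0,0,-35.3,0.094,0.016,0.16,-0.005,0,0,-35.3,0.094],
)

```text
time: 8.88
tool_pos: [0.5056, 0.3172, 0.2404]
ee_rot: [-3.14, -0.004, -2.939]
wrist_force: [0.3, -0.1, 0.0]
width: 0.0942
finger_force: 0.0
```

```bash
cat > w3.py <<'E'
from h import *
p,K,E=cam("wrist"); im=p["img"]; cv2.imwrite("pics/w3.png",im)
mv(.505,.32,.095,102)
for t,z in (("cutter",.116),("drill",.14),("countersink",.1),("rack",.044)):
    for r in spotter.trace(t,p)[:2]:
        print(t,round(r["conf"],2),r["box"],hit(K,E,cen(r["region"]),z))
        if t in("cutter","rack"):
            b=cv2.boxPoints(cv2.minAreaRect(np.argwhere(r["region"])[:,::-1].astype(np.float32)));print([hit(K,E,q,z)[:2].round(4).tolist() for q in b])
E
python3 w3.py
```

```text
row [ -0.2   3.3 146.2] az -0.4 | pos [0.5057 0.3169 0.2412] yang 101.6 ztool [-0.0022 -0.0017 -1.    ] q6 -1.31 t 8.93 F [-1.3  0.1 -0.2] w 0.094
cutter 0.84 [244.6, 170.1, 36.2, 37.1] [0.501  0.3226 0.116 ]
[[0.5063, 0.297], [0.4757, 0.3168], [0.4963, 0.348], [0.5283, 0.3285]]
cutter 0.36 [1.7, 155.9, 86.6, 84.7] [0.5414 0.1176 0.116 ]
[[0.5305, 0.0568], [0.4878, 0.1042], [0.5619, 0.1617], [0.6108, 0.1122]]
drill 0.78 [248.0, 111.8, 24.9, 22.3] [0.4381 0.3077 0.14  ]
countersink 0.9 [242.8, 41.1, 37.3, 38.4] [0.3793 0.2946 0.1   ]
rack 0.72 [230.7, 28.5, 57.7, 175.3] [0.4287 0.3056 0.044 ]
[[0.35, 0.2558], [0.3373, 0.3177], [0.5325, 0.3644], [0.5475, 0.2918]]
```

View pics/w3.png

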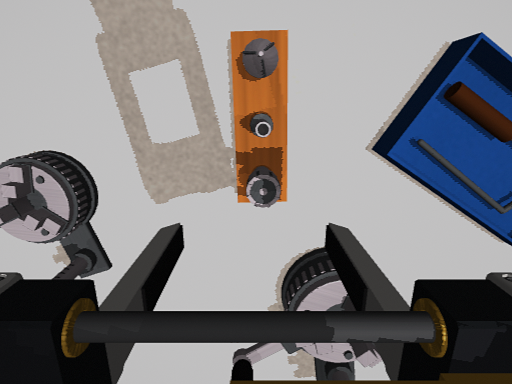

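The wrist view shows the three cutters in a column in the rack: the notch cutter's drum head at (263,189), the drill at (262,125) and the countersink at (260,58). The notch cutter lies between the open fingers.

Emit:
servo_tool(
  commands=[0,0.004,0.04,0,0,0,0.094,0,0.004,0.09,0,0,0,0.094,0,0.004,0.13,0,0,0,0.094,0,0.004,0.146,0,0,0,0.094,0,0.004,0.146,0,0,0,0.094,0,0.004,0.146,0,0,0,0.025,0,0.004,0.146,0,0,0,0.025,0,0.004,0.146,0,0,0,0.025,0,0.004,0.146,0,0,0,0.025,0,0.004,0.146,0,0,0,0.025],
)

```text
time: 10.38
tool_pos: [0.5055, 0.322, 0.0966]
ee_rot: [-3.142, 0.0, -2.938]
wrist_force: [0.8, 0.1, 0.1]
width: 0.0473
finger_force: 0.0
```

```bash
python3 -c "
from h import *
mv(.505,.32,.25,102); print(robot.get_obs()['finger_force'])"
```

```text
row [   0.9   -1.8 -153.4] az -0.31 | pos [0.5055 0.322  0.0966] yang 101.69 ztool [ 0.0002 -0.     -1.    ] q6 -1.3 t 10.38 F [0.8 0.1 0.1] w 0.0473
0.0
```

Fingers are still closing; let them finish, then lift.

Emit:
servo_tool(
  commands=[0,0,0,0,0,0,0.025,0,0,0,0,0,0,0.025,0,0,0,0,0,0,0.025,0,0,0,0,0,0,0.025],
)

```text
time: 10.88
tool_pos: [0.5054, 0.3222, 0.0964]
ee_rot: [3.141, -0.0, -2.937]
wrist_force: [0.3, 0.7, 0.0]
width: 0.0362
finger_force: 29.7
```

Emit:
servo_tool(
  commands=[0,0,-0.02,0,0,0,0.025,0,0,-0.05,0,0,0,0.025,0,0,-0.1,0,0,0,0.025,0,0,-0.15,0,0,0,0.025,0,0,-0.15,0,0,0,0.025],
)

```text
time: 11.5
tool_pos: [0.5073, 0.3224, 0.251]
ee_rot: [3.14, 0.009, -2.938]
wrist_force: [-0.2, 0.8, -4.6]
width: 0.0359
finger_force: 29.6
```

```bash
python3 - <<'E'
from h import *
print(robot.get_obs()['finger_force'])
mv(.5985,.041,.25,121)
# refine stand: fit from earlier wrist image w1 not possible w/o pose; use top camera jaw/stand traces
p,K,E=cam("top"); g=p["img"]; cv2.imwrite("pics/top2.png",g)
for t in ("jaw_a","column_top","grip_mid","lever_mid"):
    for r in spotter.trace(t,p)[:7]: 
        c=cen(r["region"])
        if 215<c[0]<310 and 120<c[1]<220: print(t,round(r["conf"],2),r["box"],c,hit(K,E,c,.071))
E
```

```text
29.64765340089798
row [ -32.4 -294.     0.9] az -19.33 | pos [0.5073 0.3224 0.251 ] yang 101.67 ztool [ 0.0082  0.0032 -1.    ] q6 -1.3 t 11.5 F [-0.2  0.8 -4.6] w 0.0359
jaw_a 0.62 [264.1, 170.7, 10.2, 10.1] [266.4237 175.3729] [0.6155 0.0171 0.071 ]
jaw_a 0.59 [241.5, 174.1, 11.7, 7.5] [247.7971 176.8116] [0.6097 0.076  0.071 ]
column_top 0.73 [230.2, 136.4, 60.2, 63.8] [255.5435 171.7265] [0.6264 0.0518 0.071 ]
grip_mid 0.83 [256.4, 155.1, 38.7, 45.4] [280.9583 168.6852] [ 0.6378 -0.0285  0.071 ]
lever_mid 0.96 [235.9, 157.5, 61.2, 40.4] [269.3582 177.3222] [0.6095 0.0077 0.071 ]
```

Emit:
servo_tool(
  commands=[0,-0.045,-0.005,0,0,-5,0.025,-0.002,-0.09,-0.005,0,0,-10,0.025,-0.004,-0.135,-0.005,0,0,-15,0.025,-0.006,-0.18,-0.005,0,0,-19.3,0.025,-0.006,-0.21,-0.005,0,0,-19.3,0.025,-0.006,-0.218,-0.005,0,0,-19.3,0.025,-0.006,-0.218,-0.005,0,0,-19.3,0.025,-0.006,-0.218,-0.005,0,0,-19.3,0.025],
)

```text
time: 12.75
tool_pos: [0.5551, 0.1109, 0.2509]
ee_rot: [3.141, -0.001, -2.599]
wrist_force: [0.0, 1.0, -3.5]
width: 0.0355
finger_force: 29.8
```

```bash
cat > w4.py <<'E'
from h import *
Ts=[pose()[0]]
p,K,E=cam("wrist"); im=p["img"]; cv2.imwrite("pics/w4.png",im); np.savez("w4.npz",K=K,E=E)
mv(.5985,.041,.26,121)
for t in ("stand","jaw_a","cutter","grip_mid"):
    for r in spotter.trace(t,p)[:4]:
        c=cen(r["region"]); print(t,round(r["conf"],2),r["box"],c,hit(K,E,c,.071))
E
python3 w4.py
```

```text
row [ -1.  -82.3  -8.9] az 0.1 | pos [0.5552 0.111  0.2511] yang 121.1 ztool [-0.0007  0.0004 -1.    ] q6 -2.02 t 12.8 F [-0.3  0.  -3.9] w 0.0354
stand 0.66 [61.3, 123.3, 181.1, 157.3] [179.0186 180.8922] [0.6059 0.0337 0.071 ]
stand 0.59 [300.2, 292.5, 167.8, 90.0] [433.3332 352.4367] [0.6448 0.4703 0.071 ]
jaw_a 0.98 [430.0, 343.8, 36.0, 40.2] [448.7539 359.325 ] [0.6427 0.4982 0.071 ]
jaw_a 0.71 [190.2, 183.4, 32.4, 28.6] [205.5947 198.2778] [0.6087 0.072  0.071 ]
jaw_a 0.65 [186.5, 137.2, 28.7, 35.5] [200.0093 153.3277] [0.563  0.0397 0.071 ]
jaw_a 0.41 [422.1, 378.6, 11.6, 4.3] [429.9   381.825] [0.69   0.5026 0.071 ]
cutter 0.92 [219.1, 193.9, 67.1, 95.6] [253.6878 245.2546] [0.6327 0.1559 0.071 ]
grip_mid 0.61 [63.7, 127.8, 175.9, 89.4] [144.9779 170.4794] [ 0.6155 -0.0072  0.071 ]
grip_mid 0.48 [297.9, 367.1, 10.6, 10.7] [303.6338 372.9577] [0.7747 0.329  0.071 ]
```

View pics/w4.png

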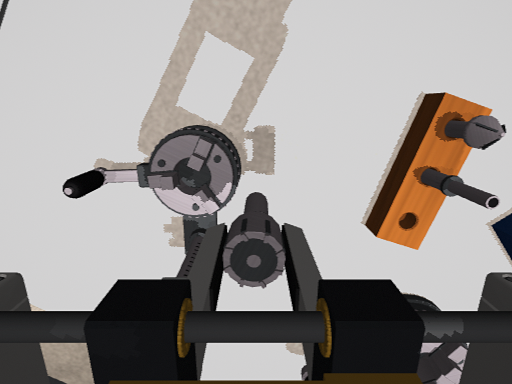

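The view shows the cutter held upright (drum at (254,262), shank rising to (257,195)), the chuck face centred near (192,175), the lever grip at (82,184), and the drill and countersink still in the rack. Next I'll refine the chuck's axis with a model overlay.

```bash
cat > f.py <<'E'
from h import *
from scipy.optimize import minimize
d=np.load("w4.npz");K,E=d["K"],d["E"]; im=cv2.imread("pics/w4.png")
g=cv2.GaussianBlur(cv2.cvtColor(im,cv2.COLOR_BGR2GRAY),(0,0),1.0).astype(np.float32)
gx=cv2.Sobel(g,cv2.CV_32F,1,0);gy=cv2.Sobel(g,cv2.CV_32F,0,1);m=np.hypot(gx,gy); m=cv2.GaussianBlur(np.minimum(m,150),(0,0),1.5)
a=np.radians(np.arange(0,360,3))
def sc(c,r=.052,z=.058):
    uv=np.array([proj(K,E,[c[0]+r*np.cos(t),c[1]+r*np.sin(t),z]) for t in a]).astype(np.float32)
    return cv2.remap(m,uv[:,0],uv[:,1],1).mean()
xs=np.arange(.585,.6121,.0015);ys=np.arange(.028,.0551,.0015)
S=np.array([[sc((x,y)) for x in xs] for y in ys]);j,i=np.unravel_index(S.argmax(),S.shape)
r=minimize(lambda c:-sc(c),(xs[i],ys[j]),method="Nelder-Mead"); print("chuck",r.x,r.fun,S.max(),np.median(S))
c=r.x
o=im.copy()
for R_,z,cc,col in ((.052,.058,c,(0,0,255)),(.058,.05,c,(0,255,0))):
    for t in a: cv2.circle(o,tuple(int(v*4) for v in proj(K,E,[cc[0]+R_*np.cos(t),cc[1]+R_*np.sin(t),z])),2,col,-1,shift=2)
T=np.eye(4);T[:3,3]=[.5552,.111,.2511]
for off in (0,):
  for z,R_,col in ((-.081,.01,(255,0,255)),(.021,.018,(255,255,0)),(-.011,.018,(0,255,255))):
    for t in a: cv2.circle(o,tuple(int(v*4) for v in proj(K,E,T[:3,3]+[R_*np.cos(t),R_*np.sin(t),z])),2,col,-1,shift=2)
print("grip",hit(K,E,(71,190),.106)[:2]-c)
cv2.imwrite("pics/f4.png",cv2.resize(o[115:300,50:310],None,fx=3,fy=3,interpolation=cv2.INTER_CUBIC))
E
python3 f.py
```

```text
chuck [0.5983 0.0428] -107.7169418334961 107.52383 64.54134
grip [ 0.0661 -0.1031]
```

View pics/f4.png

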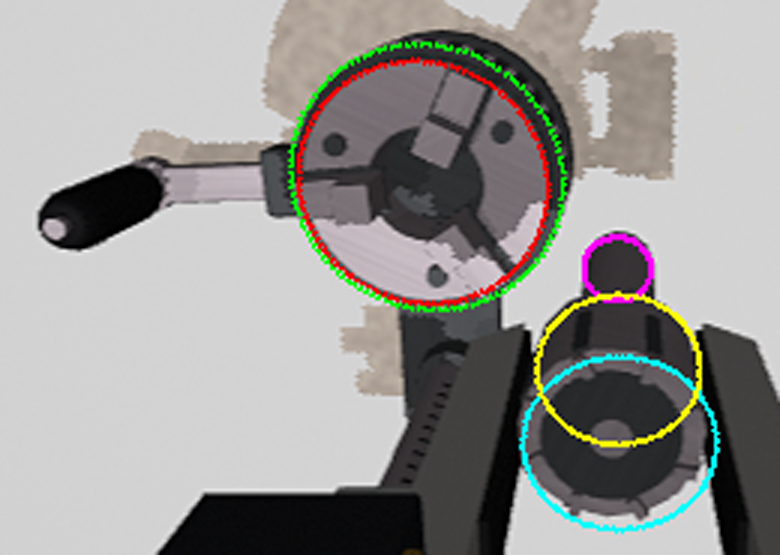

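The red and green circles fit the chuck face and ring at axis (0.598, 0.043), and the magenta circle matches the shank's foot. I'll move over the chuck and go down.

Emit:
servo_tool(
  commands=[-0.001,-0.045,0,0,0,0,0.025,-0.002,-0.081,0,0,0,0,0.025,-0.002,-0.081,0,0,0,0,0.025,-0.002,-0.081,0.03,0,0,0,0.025,-0.002,-0.081,0.05,0,0,0,0.025,-0.002,-0.081,0.055,0,0,0,0.025,-0.002,-0.081,0.055,0,0,0,0.025],
)

```text
time: 13.88
tool_pos: [0.5988, 0.042, 0.1968]
ee_rot: [3.142, 0.0, -2.6]
wrist_force: [-0.2, 0.7, -3.1]
width: 0.0356
finger_force: 29.9
```

```bash
python3 -c "
from h import *
mv(.5983,.0428,.106,121.1)"
```

```text
row [ 0.   1.  90.8] az -0.06 | pos [0.5988 0.042  0.1968] yang 121.04 ztool [ 0.0001  0.0002 -1.    ] q6 -2.14 t 13.88 F [-0.2  0.7 -3.1] w 0.0356
```

Emit:
servo_tool(
  commands=[0,0.001,0.03,0,0,0,0.025,0,0.001,0.055,0,0,0,0.025,0,0.001,0.075,0,0,0,0.025,0,0.001,0.085,0,0,0,0.025,0,0.001,0.088,0,0,0,0.025,0,0.001,0.089,0,0,0,0.025,0,0.001,0.089,0,0,0,0.025],
)

```text
time: 14.75
tool_pos: [0.599, 0.0421, 0.1086]
ee_rot: [-3.141, 0.002, -2.601]
wrist_force: [0.1, 0.1, -4.2]
width: 0.0354
finger_force: 29.9
```

Emit:
servo_tool(
  commands=[0,0,0.0015,0,0,0,0.025,0,0,0.003,0,0,0,0.025,0,0,0.003,0,0,0,0.025],
)

```text
time: 15.12
tool_pos: [0.5986, 0.0421, 0.1049]
ee_rot: [-3.141, 0.001, -2.601]
wrist_force: [0.0, 0.4, -2.6]
width: 0.0358
finger_force: 30.0
```

Emit:
servo_tool(
  commands=[0,0,0.001,0,0,0,0.025,0,0,0.002,0,0,0,0.025,0,0,0.002,0,0,0,0.025],
)

```text
time: 15.5
tool_pos: [0.5989, 0.0423, 0.1048]
ee_rot: [-3.141, 0.002, -2.601]
wrist_force: [-3.2, -0.3, 5.5]
width: 0.0359
finger_force: 30.0
```

Contact with the bore floor; release and rise.

Emit:
servo_tool(
  commands=[0,0,0,0,0,0,0.08,0,0,0,0,0,0,0.08,0,0,0,0,0,0,0.08,0,0,0,0,0,0,0.08,0,0,-0.03,0,0,0,0.08,0,0,-0.08,0,0,0,0.08,0,0,-0.14,0,0,0,0.08,0,0,-0.14,0,0,0,0.08],
)

```text
time: 16.5
tool_pos: [0.6011, 0.0421, 0.2498]
ee_rot: [-3.134, 0.011, -2.601]
wrist_force: [0.5, -0.3, -0.4]
width: 0.0802
finger_force: 0.0
```

```bash
cat > w5.py <<'E'
from h import *
p,K,E=cam("wrist"); im=p["img"]; cv2.imwrite("pics/w5.png",im)
mv(.6644,-.0613,.25,121)
for t in ("cutter","grip_mid","lever_mid"):
    for r in spotter.trace(t,p)[:2]:
        c=cen(r["region"]); print(t,round(r["conf"],2),r["box"],c,hit(K,E,c,.124))
E
python3 w5.py
```

```text
row [  -2.1 -121.9   -3.6] az -0.01 | pos [0.5998 0.0421 0.2459] yang 120.99 ztool [ 0.0069 -0.0002 -1.    ] q6 -2.14 t 16.55 F [-0.6  0.1 -0.7] w 0.0798
cutter 0.73 [238.9, 161.0, 34.8, 42.2] [256.1013 181.6711] [0.5944 0.038  0.124 ]
grip_mid 0.73 [351.4, 361.6, 15.7, 17.0] [360.0515 369.9536] [0.738  0.2789 0.124 ]
grip_mid 0.59 [137.3, 122.7, 170.3, 90.4] [210.5018 164.2373] [ 0.6026 -0.0109  0.124 ]
lever_mid 0.57 [136.2, 116.0, 169.2, 98.4] [208.749  165.6934] [ 0.6049 -0.0117  0.124 ]
lever_mid 0.51 [352.0, 361.7, 19.8, 19.5] [360.3775 370.6912] [0.7387 0.28   0.124 ]
```

View pics/w5.png

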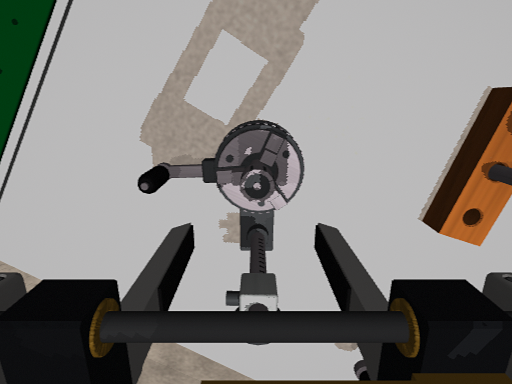

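The cutter stands upright in the chuck (drum at (257,183), face centre about (260,168)). The lever grip is at (153,180), and the carton is no longer in its way. Now the lever.

Emit:
servo_tool(
  commands=[-0.001,-0.05,0,0,0,0,0.08,-0.002,-0.1,0,0,0,0,0.08,-0.003,-0.123,0,0,0,0,0.08,-0.003,-0.123,0,0,0,0,0.08,-0.003,-0.123,0,0,0,0,0.08],
)

```text
time: 17.32
tool_pos: [0.6636, -0.0609, 0.241]
ee_rot: [3.139, -0.002, -2.6]
wrist_force: [0.1, 0.2, -0.3]
width: 0.08
finger_force: 0.0
```

```bash
python3 - <<'E'
from h import *
mv(.6656,-.0625,.078,121.1)
p,K,E=cam("wrist"); im=p["img"]
for q,z in (((.6656,-.0625),.106),((.6656,-.0625),.046)):
    for t in np.radians(range(0,360,6)): cv2.circle(im,tuple(int(v*4) for v in proj(K,E,[q[0]+.012*np.cos(t),q[1]+.012*np.sin(t),z])),2,(0,0,255),-1,shift=2)
cv2.imwrite("pics/w6.png",cv2.resize(im[60:280,150:450],None,fx=2.5,fy=2.5,interpolation=cv2.INTER_CUBIC))
E
```

```text
row [ -1.2  -2.8 163. ] az -0.07 | pos [ 0.6636 -0.0609  0.241 ] yang 121.03 ztool [-0.0028  0.001  -1.    ] q6 -2.29 t 17.32 F [ 0.1  0.2 -0.3] w 0.08
```

View pics/w6.png

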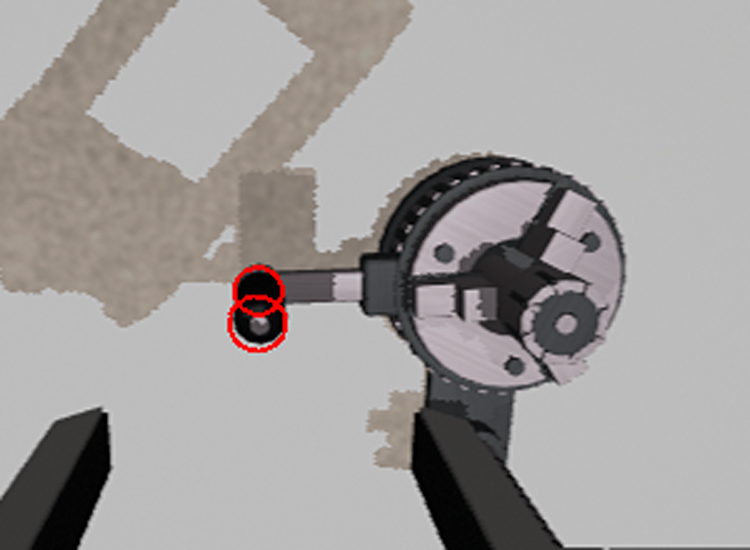

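The model circles match the grip's top at (260,323) in the crop and its bottom. Go down and grip it.

Emit:
servo_tool(
  commands=[-0.001,-0.002,0.05,0,0,0,0.08,-0.001,-0.002,0.1,0,0,0,0.08,-0.001,-0.002,0.145,0,0,0,0.08,-0.001,-0.002,0.163,0,0,0,0.08,-0.001,-0.002,0.163,0,0,0,0.015,-0.001,-0.002,0.163,0,0,0,0.015,-0.001,-0.002,0.163,0,0,0,0.015,-0.001,-0.002,0.163,0,0,0,0.015,-0.001,-0.002,0.163,0,0,0,0.015,-0.001,-0.002,0.163,0,0,0,0.015],
)

```text
time: 18.62
tool_pos: [0.6649, -0.0606, 0.0797]
ee_rot: [3.136, -0.0, -2.6]
wrist_force: [-6.6, 8.9, 6.2]
width: 0.0236
finger_force: 21.5
```

Emit:
servo_tool(
  commands=[0,0,0,0,0,0,0.015,0,0,0,0,0,0,0.015,0,0,0,0,0,0,0.015],
)

```text
time: 19.0
tool_pos: [0.6649, -0.0606, 0.0798]
ee_rot: [3.137, -0.001, -2.6]
wrist_force: [-3.6, 5.3, 3.7]
width: 0.0235
finger_force: 30.0
```

```bash
cat > arc.py <<'E'
from h import *
c=np.array([.5983,.0428]); 
T,o=pose(); P=T[:3,3]; a0=np.arctan2(P[1]-c[1],P[0]-c[0]); r=np.hypot(*(P[:2]-c)); print(P,"ang",np.degrees(a0),"r",r,"F",o["wrist_force"],"ff",o["finger_force"],"w",o["width"], "s~",np.radians(6-40-np.degrees(a0)),o["time"])
f=o["wrist_force"]; print("tang(opposing)",f[0]*-np.sin(a0)+f[1]*np.cos(a0),"rad",f[0]*np.cos(a0)+f[1]*np.sin(a0))
for i in range(1,11):
    a=a0-.09*i; d=T[:3,:3].T@np.r_[c+.1245*np.r_[np.cos(a),np.sin(a)]-P[:2],0]; print(i,(d[:2]*1000).round(1))
E
python3 arc.py
```

```text
[ 0.6649 -0.0606  0.0798] ang -57.19564663195973 r 0.12296495444504178 F [-3.6153  5.3225  3.6834] ff 29.999537706607953 w 0.02353092770054696 s~ 0.4048404058568307 19.0
tang(opposing) -0.15513022518233566 rad -6.432366289276294
1 [11.2 -1.4]
2 [22.3 -0.2]
3 [33.3  2. ]
4 [44.   5.1]
5 [54.5  9.2]
6 [64.5 14.2]
7 [74.  20.1]
8 [82.9 26.9]
9 [91.3 34.4]
10 [98.9 42.6]
```

Emit:
servo_tool(
  commands=[0.0,0.0015,0,0,0,0,0.015,0.0112,0.0017,0,0,0,0,0.015,0.0224,0.0028,0,0,0,0,0.015,0.0334,0.005,0,0,0,0,0.015,0.0442,0.0081,0,0,0,0,0.015,0.0548,0.0122,0,0,0,0,0.015,0.0648,0.0173,0,0,0,0,0.015,0.0648,0.0173,0,0,0,0,0.015],
)

```text
time: 20.0
tool_pos: [0.602, -0.0805, 0.0798]
ee_rot: [3.141, 0.003, -2.601]
wrist_force: [0.4, 5.2, 1.7]
width: 0.0229
finger_force: 30.0
```

```bash
python3 arc.py
```

```text
[ 0.602  -0.0805  0.0798] ang -88.28193648013168 r 0.12336837200813051 F [0.3613 5.1613 1.6658] ff 29.99972947407514 w 0.022938005219111112 s~ 0.9473985159367193 20.0
tang(opposing) 0.5158515748009663 rad -5.148177051824131
1 [10.1  4.9]
2 [19.  11.7]
3 [27.3 19.2]
4 [34.9 27.4]
5 [41.7 36.3]
6 [47.7 45.8]
7 [52.8 55.7]
8 [57.  66.1]
9 [60.3 76.8]
10 [62.6 87.8]
```

```bash
sed -i 's/c=np.array(.*/c=np.array([.5977,.0446])/; s/+.1245\*np.r_\[np.cos(a),np.sin(a)\]-P\[:2\]/+r*np.r_[np.cos(a),np.sin(a)]-P[:2]/; s/a0-.09\*i/a0-.095*i/' arc.py; python3 arc.py
```

```text
[ 0.602  -0.0805  0.0798] ang -88.0321491513096 r 0.12518674131582438 F [0.3613 5.1613 1.6658] ff 29.99972947407514 w 0.022938005219111112 s~ 0.9430389046190123 20.0
tang(opposing) 0.5382906524615322 rad -5.145879222992489
1 [10.1  6.3]
2 [19.6 13.4]
3 [28.3 21.5]
4 [36.3 30.3]
5 [43.3 39.9]
6 [49.5 50.1]
7 [54.6 60.8]
8 [58.7 72. ]
9 [61.7 83.5]
10 [63.6 95.2]
```

Emit:
servo_tool(
  commands=[0.0094,0.0076,0,0,0,0,0.015,0.0189,0.0147,0,0,0,0,0.015,0.0276,0.0228,0,0,0,0,0.015,0.0356,0.0316,0,0,0,0,0.015,0.0426,0.0412,0,0,0,0,0.015,0.0488,0.0514,0,0,0,0,0.015,0.0539,0.0621,0,0,0,0,0.015,0.058,0.0733,0,0,0,0,0.015,0.061,0.0848,0,0,0,0,0.015,0.0629,0.0965,0,0,0,0,0.015],
)

```text
time: 21.25
tool_pos: [0.4993, -0.0338, 0.0798]
ee_rot: [-3.135, -0.0, -2.602]
wrist_force: [3.3, -3.6, -1.7]
width: 0.0237
finger_force: 30.0
```

```bash
python3 arc.py
```

```text
[ 0.4993 -0.0338  0.0798] ang -141.44970805750842 r 0.12578026329450678 F [ 3.3073 -3.5754 -1.7076] ff 30.004590020980686 w 0.023667123427941986 s~ 1.8753511859102026 21.25
tang(opposing) 4.8572868859317975 rad -0.3583612409465733
1 [ 1.  11.9]
2 [ 0.9 23.8]
3 [-0.3 35.7]
4 [-2.7 47.4]
5 [-6.2 58.9]
6 [-10.7  69.9]
7 [-16.3  80.5]
8 [-22.8  90.5]
9 [-30.3  99.8]
10 [-38.6 108.4]
```

Emit:
servo_tool(
  commands=[0.001,0.012,0,0,0,0,0.015,0.001,0.024,0,0,0,0,0.015,0,0.036,0,0,0,0,0.015,0,0.036,0,0,0,0,0.015],
)

```text
time: 21.75
tool_pos: [0.4805, -0.0016, 0.0798]
ee_rot: [-3.138, 0.0, -2.601]
wrist_force: [3.1, -1.9, -1.0]
width: 0.0234
finger_force: 30.0
```

```bash
python3 arc.py
```

```text
[ 0.4805 -0.0016  0.0798] ang -158.47395502927782 r 0.1259400478802779 F [ 3.0551 -1.9143 -1.0413] ff 30.00023726373911 w 0.023403557182764694 s~ 2.172480348240253 21.75
tang(opposing) 2.901800383629052 rad -2.139603601328634
1 [-2.5 11.7]
2 [-6.1 23.1]
3 [-10.8  34.1]
4 [-16.5  44.6]
5 [-23.2  54.5]
6 [-30.8  63.8]
7 [-39.3  72.2]
8 [-48.5  79.9]
9 [-58.3  86.6]
10 [-68.8  92.4]
```

Emit:
servo_tool(
  commands=[-0.001,0.006,0,0,0,0,0.015,-0.0025,0.0117,0,0,0,0,0.015,-0.004,0.0175,0,0,0,0,0.015,-0.004,0.0175,0,0,0,0,0.015],
)

```text
time: 22.25
tool_pos: [0.4756, 0.0136, 0.0798]
ee_rot: [-3.134, -0.001, -2.602]
wrist_force: [4.5, -7.3, -2.2]
width: 0.0232
finger_force: 30.0
```

```bash
python3 arc.py|head -2
```

```text
[0.4756 0.0136 0.0798] ang -165.75146573485026 r 0.12597785949911056 F [ 4.4908 -7.2917 -2.2313] ff 30.00329634756781 w 0.023229637014118107 s~ 2.2994968714016273 22.25
tang(opposing) 8.172670662200673 rad -2.55791205802554
```

Emit:
servo_tool(
  commands=[-0.001,0.004,0,0,0,0,0.015,-0.0025,0.008,0,0,0,0,0.015,-0.0025,0.008,0,0,0,0,0.015],
)

```text
time: 22.62
tool_pos: [0.474, 0.0205, 0.0798]
ee_rot: [-3.132, -0.001, -2.602]
wrist_force: [5.4, -9.6, -2.1]
width: 0.0239
finger_force: 30.0
```

```bash
python3 arc.py|head -2
```

```text
[0.474  0.0205 0.0798] ang -168.95366773769942 r 0.12599152347995823 F [ 5.3745 -9.5772 -2.1366] ff 30.006722757825628 w 0.023894712689935517 s~ 2.3553858396653022 22.625
tang(opposing) 10.429516621465567 rad -3.4399114655616545
```

Emit:
servo_tool(
  commands=[-0.002,0.005,0,0,0,0,0.015,-0.004,0.01,0,0,0,0,0.015,-0.004,0.01,0,0,0,0,0.015],
)

```text
time: 23.0
tool_pos: [0.4725, 0.0298, 0.0798]
ee_rot: [-3.129, -0.002, -2.602]
wrist_force: [6.4, -13.1, -2.2]
width: 0.0234
finger_force: 30.0
```

```bash
python3 arc.py|head -2
```

```text
[0.4725 0.0298 0.0798] ang -173.27418601916588 r 0.12602344074980887 F [  6.3942 -13.0842  -2.2146] ff 30.01141318352893 w 0.023374174550685637 s~ 2.430793109069499 23.0
tang(opposing) 13.743075393157099 rad -4.817744967080657
```

Emit:
servo_tool(
  commands=[0.002,-0.006,0,0,0,0,0.015,0.004,-0.012,0,0,0,0,0.015,0.005,-0.018,0,0,0,0,0.015,0.005,-0.018,0,0,0,0,0.015],
)

```text
time: 23.5
tool_pos: [0.4751, 0.0161, 0.0797]
ee_rot: [-3.14, -0.002, -2.601]
wrist_force: [-0.5, -5.8, 3.3]
width: 0.0233
finger_force: 30.0
```

```bash
python3 arc.py|head -2
```

```text
[0.4751 0.0161 0.0797] ang -166.90749247561857 r 0.12582344617639746 F [-0.5325 -5.8067  3.2888] ff 29.999334323219955 w 0.02330716071664174 s~ 2.3196733442691335 23.5
tang(opposing) 5.535106237484721 rad 1.8339899351508344
```

Emit:
servo_tool(
  commands=[0.001,-0.004,0,0,0,0,0.015,0.0015,-0.008,0,0,0,0,0.015,0.0015,-0.008,0,0,0,0,0.015],
)

```text
time: 23.88
tool_pos: [0.4768, 0.01, 0.0797]
ee_rot: [3.14, -0.003, -2.6]
wrist_force: [-5.2, -3.1, 7.2]
width: 0.0231
finger_force: 30.0
```

```bash
python3 arc.py|head -2
```

```text
[0.4768 0.01   0.0797] ang -164.03211971832997 r 0.12575114239399032 F [-5.2465 -3.0569  7.1606] ff 30.000879265135154 w 0.023131379946174136 s~ 2.2694886224322994 23.875
tang(opposing) 1.495629379522443 rad 5.884978626393397
```

Emit:
servo_tool(
  commands=[0,0,0,0,0,0,0.09,0,0,0,0,0,0,0.09,0,0,0,0,0,0,0.09,0,0,0,0,0,0,0.09,0,0,0,0,0,0,0.09,0,0,-0.04,0,0,0,0.09,0,0,-0.1,0,0,0,0.09,0,0,-0.15,0,0,0,0.09,0,0,-0.17,0,0,0,0.09,0,0,-0.17,0,0,0,0.09],
)

```text
time: 25.12
tool_pos: [0.4792, 0.0098, 0.2516]
ee_rot: [-3.139, 0.004, -2.601]
wrist_force: [-0.4, 0.3, -0.4]
width: 0.0899
finger_force: 0.0
```

```bash
cat > chk.py <<'E'
from h import *
o=robot.get_obs(); print(o["tool_pos"],o["wrist_force"],o["finger_force"],o["time"])
p,K,E=cam("scene"); a=p["img"][150:360,120:340]
for r in spotter.trace("carton",p)[:3]: print("carton",r["conf"],hit(K,E,cen(r["region"]),.045))
q,K,E=cam("top"); b=q["img"][120:220,220:330]
for t,z in(("cutter",.124),("grip_mid",.05)):
  for r in spotter.trace(t,q)[:3]: print(t,r["conf"],r["box"],hit(K,E,cen(r["region"]),z))
cv2.imwrite("pics/c1.png",np.hstack([cv2.resize(a,(440,420),interpolation=cv2.INTER_CUBIC),cv2.resize(b,(360,327),interpolation=cv2.INTER_CUBIC).copy() if 0 else cv2.copyMakeBorder(cv2.resize(b,(360,327),interpolation=cv2.INTER_CUBIC),0,93,0,0,cv2.BORDER_CONSTANT)]))
E
python3 chk.py
```

```text
[0.4792 0.0098 0.2516] [-0.4016  0.3326 -0.4093] 0.0 25.125
carton 0.97 [ 0.3061 -0.3804  0.045 ]
cutter 0.41 [247.8, 175.6, 17.6, 11.1] [0.5948 0.0447 0.124 ]
grip_mid 0.87 [99.1, 111.6, 68.6, 70.7] [0.7135 0.417  0.05  ]
grip_mid 0.57 [241.8, 173.5, 32.1, 17.6] [0.5961 0.0019 0.05  ]
```

View pics/c1.png

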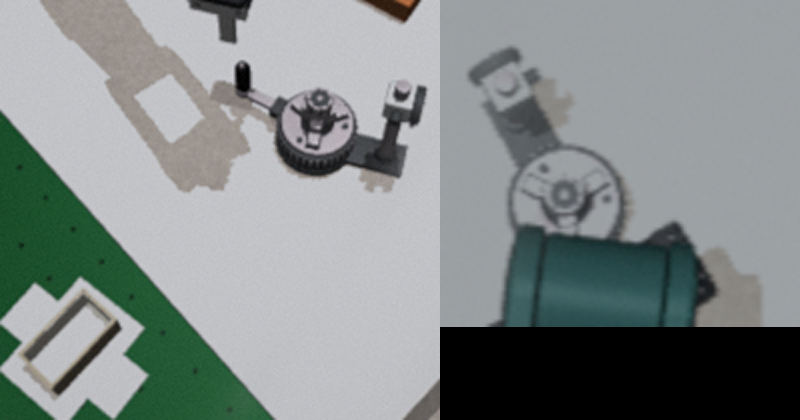

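The cutter stands upright and centred with the three jaws closed round its shank. The lever grip is at (243,75), released. The carton seen on the paper blank is the one that was there from the start. The network puts the stray carton at (0.306, -0.380) on the belt, outside this crop. Handing in.

```bash
python3 -c "
from h import *
print(close_job())"
```

```text
the job is handed in; nothing more can be done
None
```

I handed the job in at about 25 s of the 72 s allowed, and no verdict came back. The stray carton is on the belt at about (0.306, -0.380), well clear of the other carton; the notch cutter is in the chuck, with the lever pressed to about 14 N (sleeve near 2.43 rad, near 2.27 when let go); the last picture shows the cutter upright with the jaws closed, but I had no reading of the jaw forces.

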